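# Stand each bottle in its spill tray

## Robot

A 7-joint arm with a two-finger parallel gripper is mounted at the origin on a cart in front of the work surface, level with it; the furniture and walls round the work are solid. World frame = base frame: x ahead of the robot, y to its left, z up, the work surface at z = 0. Lengths are in m, angles in degrees, forces in N, time in s.
With the tool pointing down it reaches from about 0.4 to 0.925 m from the base axis. Payload 5.6 kg.
Tool frame: the origin (TCP) lies at the very end of the fingers, on their centre line; the grasp point (between the pads) lies 19 mm behind it (robot.grasp_offset is the distance from the TCP to the grasp point, in m); z points along the fingers, y is the line along which they close (so a half turn about z gives the same grasp; the last joint's range is limited). The gripper opens to 85 mm and grips with 20 to 120 N. Pads are 22 mm wide; open, the fingers measure 114 mm over their backs; the gripper's body (76 mm by 85 mm) begins 54 mm behind the grasp point. The pads swing forward as they close: fully open they stand 13 mm farther back than shut.
Start: joints at [-66.75, 26.786, -0.665, 91.828, 0.344, 61.387, -3.226], TCP at [0.282, 0.586, 0.231] pointing down, gripper open.
Joint ranges: [-144.91, 144.91], [-17.63, 115.5], [-89.93, 88.59], [15.96, 139.68], [-74.01, 254.01], [8.47, 105.57], [-167.45, 167.45]. Speed limits (degrees/s): [147.25, 147.25, 180, 180, 180, 180, 180].

## Interface

Orientations are given as [roll, pitch, yaw] about the fixed x, y, z axes, in that order (R = Rz(yaw) Ry(pitch) Rx(roll)).
In Python, from bench import robot, read_camera, get_calibration, workorder gives the robot as it stands. The module is installed in compiled form; this text tells all that it offers.
- The arm moves only by the tool step_arm, never from a script. Its arguments are lists of equal length, an entry for each row: "offset": the shift along the tool's x, y, z in m, a list of three; "delta_rot": the turn, a rotation vector about the tool's x, y, z in rad, a list of three; "fingers": the opening, from 0 (shut) to 1 (fully open). A call has 1 to 20 rows; each row is the pose to reach, as a shift and turn from the pose commanded when the call began, along the tool's axes at that moment; what a row does not reach only later rows make up. A row lasts 1/10 s, in which the tool goes at most 50 mm and 8.59 degrees, less where a joint would pass 70% of its speed; a pose out of reach is approached as far as the arm can. A call with a gripper value outside its range is refused whole. The fingers move at their own pace and stop on an object; the grip force is fixed at half the most. Time passes only in rows, so rows that repeat a pose let the fingers close. It gives the time, the measured TCP pose, the force, the opening and the grip force at its end, in the units of the state.
- robot.read_state(): the state, without advancing time (a new reading comes with each control period).
- read_camera(name): name is "scene" or "side" or "wrist"; returns the picture (400x640x3 uint8, blue, green, red); there is no depth.
- get_calibration(name): a dict with "vfov" (degrees; the focal length in pixels is half the picture's height over the tangent of half this angle, whatever the lens; pixels are square), "cx", "cy" (the principal point, pixels), "R" (3x3) and "t" (3): a world point X has camera coordinates R X + t. Camera axes: x right, y down, z forward; pixel columns grow to the right and rows downward; lengths in m; the calibration is good to about 2 mm. A picture is of the moment at which its call begins: read the wrist's pose just before it. get_calibration takes no time and is no camera call; for the wrist camera it gives the pose at the moment of the call.
- workorder.close_job(): hands the job in; it is judged then, once.
The state is a dict: "clock": time; "qpos": joint angles; "qvel": joint speeds; "joint_torque": joint torques, N m; "tool_pos": TCP position; "tool_rot": TCP orientation; "ft_force": force on the tool from outside, world axes, zero at the start; "wrist_torque": the same for the moment, N m; "opening": opening from 0.0 (shut) to 1.0 (fully open); "gripper_force": force on a finger pad.
Only numpy, scipy, OpenCV 4.12 (cv2) and the standard library are available. Lean on these libraries where they do the work, as an engineer would, in place of code of your own. Each camera call takes 0.05 s, during which the arm holds its last target. There are 200 camera calls.

## Task

Four clear bottles with white screw caps stand about on the black worktop among four round grey spill trays. Stand each bottle upright inside the tray of its own size rank, flat on the tray's floor: the largest bottle in the largest tray, the second in the second, the third in the third, the smallest in the smallest. Do not knock any bottle over, and leave the open beaker and the open jar standing where they are.

Things in the scene. Friction and masses are not known exactly. Their poses are not given: they have to be found in the camera images.
- bottle_139: the largest bottle: clear, green-banded label, white screw cap; standing upright on the black worktop, 51 mm diameter, 139 mm tall with its cap (body straight-sided to the touch up to 4 mm below the top), 40 to 180 g. Origin at the centre of its underside, z axis up along the bottle.
- bottle_109: the second largest bottle: clear, yellow-banded label, white screw cap; standing upright on the black worktop, 44 mm diameter, 109 mm tall with its cap (body straight-sided to the touch up to 4 mm below the top), 40 to 180 g. Origin at the centre of its underside, z axis up along the bottle.
- bottle_96: the third bottle in size: clear, faint pale label, white screw cap; standing upright on the black worktop, 36 mm diameter, 96 mm tall with its cap (body straight-sided to the touch up to 4 mm below the top), 40 to 180 g. Origin at the centre of its underside, z axis up along the bottle.
- bottle_76: the smallest bottle: slim, clear, white screw cap; standing upright on the black worktop, 27 mm diameter, 76 mm tall with its cap (body straight-sided to the touch up to 4 mm below the top), 40 to 180 g. Origin at the centre of its underside, z axis up along the bottle.
- tray_80: the largest of the four round, shallow, grey plastic spill trays, fixed to the worktop: 80 mm inside diameter, 86 mm outside, 12 mm high, flat floor 4 mm above the worktop, upright rim. Origin at the centre of its underside, at worktop height; z up.
- tray_68: the second largest of the four round, shallow, grey plastic spill trays, fixed to the worktop: 68 mm inside diameter, 74 mm outside, 12 mm high, flat floor 4 mm above the worktop, upright rim. Origin at the centre of its underside, at worktop height; z up.
- tray_56: the third of the four round, shallow, grey plastic spill trays, fixed to the worktop: 56 mm inside diameter, 62 mm outside, 12 mm high, flat floor 4 mm above the worktop, upright rim. Origin at the centre of its underside, at worktop height; z up.
- tray_44: the smallest of the four round, shallow, grey plastic spill trays, fixed to the worktop: 44 mm inside diameter, 50 mm outside, 12 mm high, flat floor 4 mm above the worktop, upright rim. Origin at the centre of its underside, at worktop height; z up.
- beaker: bystander: clear open glass beaker without a cap, 48 mm diameter, 57 mm tall, loose among the bottles. Origin at the centre of its underside.
- glass_jar: bystander: small clear open jar with a frosted neck and no cap, 37 mm diameter, 56 mm tall, loose among the bottles. Origin at the centre of its underside.
Not all that is in view belongs to the job. What is shaped like the bottle_109 but blue, purple or turquoise is not meant.

How it is judged (in metres and radians):
At the end, for the whole second after the job is handed in: Each bottle stands upright (within 0.08 rad) and still, released, on the floor of the spill tray of its size rank, wholly inside the rim (centre within 10.5, 12, 14 and 16.5 mm of the tray's centre from the smallest pair to the largest; underside between 1 and 7 mm above the worktop) (horizontal distance between bottle_139 and tray_80 below 0.0165 m and height (world z) of bottle_139 between 0.001 and 0.007 m and angle between each of bottle_139, bottle_109, bottle_96, bottle_76's own z axis and vertical below 0.08 rad and linear speed of each of bottle_139, bottle_109, bottle_96, bottle_76 below 0.02 m/s and horizontal distance between bottle_109 and tray_68 below 0.014 m and height (world z) of bottle_109 between 0.001 and 0.007 m and horizontal distance between bottle_96 and tray_56 below 0.012 m and height (world z) of bottle_96 between 0.001 and 0.007 m and horizontal distance between bottle_76 and tray_44 below 0.0105 m and height (world z) of bottle_76 between 0.001 and 0.007 m); the robot touches nothing.
It fails at once if the beaker is pushed more than 30 mm away or tipped over (distance of beaker from where it was at the start of the episode above 0.03 m or angle between beaker's own z axis and vertical above 0.5 rad).
It fails at once if the glass jar is pushed more than 30 mm away or tipped over (distance of glass_jar from where it was at the start of the episode above 0.03 m or angle between glass_jar's own z axis and vertical above 0.5 rad).
It fails at once if a bottle is tipped over (angle between any of bottle_139, bottle_109, bottle_96, bottle_76's own z axis and vertical above 0.6 rad).
It also fails if it takes over 107 s, if anything falls off the work surface, if the arm or the gripper's body presses on something with over 40 N, if the wrist force passes 120 N, or if a joint passes its speed limit or range.

## Working session

There is one attempt and no reset: what is moved stays moved. The work goes in short steps, Python scripts to look and compute and a tool call to move; the robot and the scene stay as the last step left them, time stands still between calls to the robot, and variables do not carry over. Pictures are saved under pics/ and viewed, at most 14 in all, crops included, and the job is handed in when it is done.

Besides the shell and the picture viewer there is one more tool, called in YAML: its name, and indented under it one key for each argument. step_arm: Moves the arm, as the interface text tells. Its arguments: {"type":"object","properties":{"offset":{"type":"array","items":{"type":"array","items":{"type":"number"}}},"delta_rot":{"type":"array","items":{"type":"array","items":{"type":"number"}}},"fingers":{"type":"array","items":{"type":"number"}}},"required":["offset","delta_rot","fingers"]}

```bash
mkdir -p pics
cat > h.py <<'E'
import numpy as np, cv2
from bench import robot, read_camera, get_calibration, workorder
def ray(c,u,v):
    f=200/np.tan(np.radians(c["vfov"]/2)); R=np.array(c["R"]);t=np.array(c["t"])
    return -R.T@t, R.T@np.array([(u-c["cx"])/f,(v-c["cy"])/f,1])
def onz(c,u,v,z):
    o,d=ray(c,u,v); return o+d*(z-o[2])/d[2]
def proj(c,X):
    f=200/np.tan(np.radians(c["vfov"]/2)); p=np.array(c["R"])@np.array(X)+np.array(c["t"])
    return c["cx"]+f*p[0]/p[2], c["cy"]+f*p[1]/p[2]
E
python3 - <<'E'
from h import *
for n in("scene","side","wrist"):
    im=read_camera(n);cv2.imwrite(f"pics/{n}0.png",im)
    c=get_calibration(n);print(n,c["vfov"],c["cx"],c["cy"],-np.array(c["R"]).T@c["t"],np.array(c["R"])[2])
s=robot.read_state();print({k:s[k] for k in("clock","tool_pos","tool_rot","opening","qpos")})
E
```

```text
scene 54.748668825592674 323.7113837408018 193.5243137416039 [-0.05505496 -0.48946756  0.64330618] [ 0.56351007  0.55902998 -0.60822848]
side 54.25995363301038 320.4091538805207 200.83674952989796 [0.8832397  0.92392242 0.873072  ] [-0.32706336 -0.68741456 -0.6484526 ]
wrist 58.060006505668056 321.4140666130128 199.8796290544487 [0.21287801 0.61760431 0.37253601] [ 0.26827457 -0.13024141 -0.95449774]
{'clock': 0.15, 'tool_pos': array([0.28191015, 0.58521671, 0.23053843]), 'tool_rot': array([-1.79920401e+02,  7.08489317e-03,  1.54280193e+02]), 'opening': 0.9994588816233482, 'qpos': array([-66.74964004,  26.82701384,  -0.66347088,  91.86730979,
         0.34428633,  61.38752313,  -3.22681519])}
```

View pics/scene0.png

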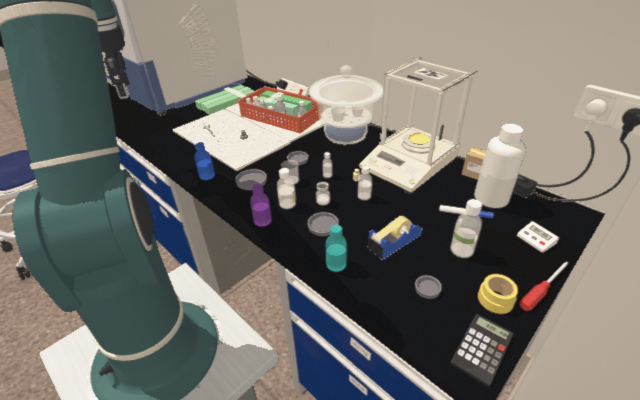

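View pics/side0.png

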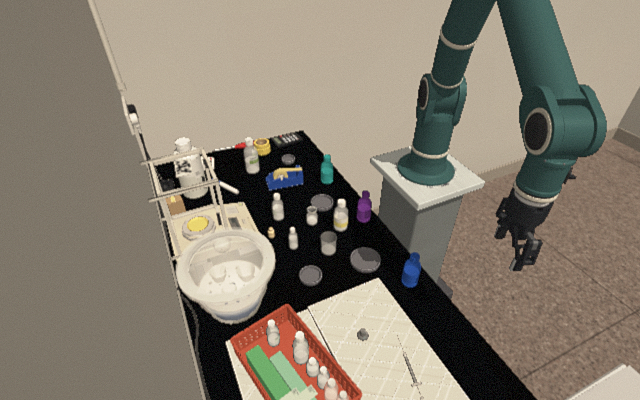

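Scene view: bottle_139 (465,230, green band), bottle_109 (287,190, yellow band), bottle_96 (365,183) and bottle_76 (327,165). Trays are near (252,180), (298,158), (323,223) and (428,287), the beaker at (292,170) and the jar at (322,194). The blue, purple and turquoise bottles and the white wash bottle are decoys. The crops should confirm this.

Run:
```python
from h import *
a=cv2.imread("pics/scene0.png");b=cv2.imread("pics/side0.png")
cv2.imwrite("pics/sc1.png",cv2.resize(a[140:305,225:490],None,fx=3,fy=3,interpolation=cv2.INTER_CUBIC))
cv2.imwrite("pics/si1.png",cv2.resize(b[130:300,230:430],None,fx=3.5,fy=3.5,interpolation=cv2.INTER_CUBIC))
for n,im,T in(("scene",a,[(252,180),(298,158),(323,223),(428,287)]),("side",b,[(365,260),(311,275),(322,202),(288,159)])):
    c=get_calibration(n); g=cv2.cvtColor(im,cv2.COLOR_BGR2GRAY)
    for u,v in T:
        x0,y0=u-24,v-20; m=(g[y0:v+20,x0:u+24]>35).astype(np.uint8)
        k,l=cv2.connectedComponents(m)
        lab=l[20,24] or np.bincount(l[l>0]).argmax()
        ys,xs=np.where(l==lab)
        P=np.array([onz(c,x+x0,y+y0,.012)[:2] for x,y in zip(xs,ys)],np.float32)
        (p,r)=cv2.minEnclosingCircle(P);print(n,(u,v),np.round(p,4),"d",round(2*r,4),len(xs),onz(c,u,v,.006)[:2].round(3))
```

```text
scene (252, 180) [0.4338 0.3041] d 0.2445 989 [0.443 0.292]
scene (298, 158) [0.5734 0.267 ] d 0.1574 589 [0.612 0.28 ]
scene (323, 223) [ 0.445  -0.0109] d 0.1301 893 [0.448 0.015]
scene (428, 287) [ 0.4486 -0.2801] d 0.0649 561 [ 0.452 -0.28 ]
side (365, 260) [0.4455 0.3021] d 0.0984 646 [0.444 0.3  ]
side (311, 275) [0.6118 0.2856] d 0.0744 405 [0.608 0.282]
side (322, 202) [0.4761 0.0312] d 0.1524 502 [0.444 0.013]
side (288, 159) [ 0.4577 -0.2726] d 0.0744 127 [ 0.451 -0.279]
```

View pics/sc1.png

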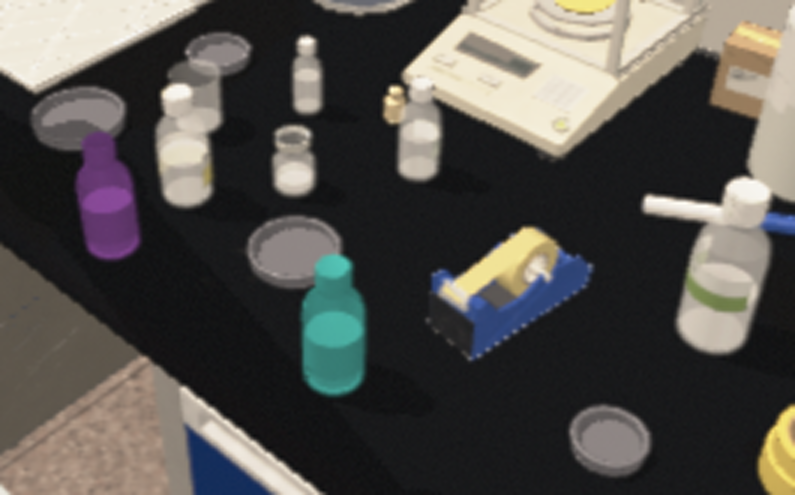

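View pics/si1.png

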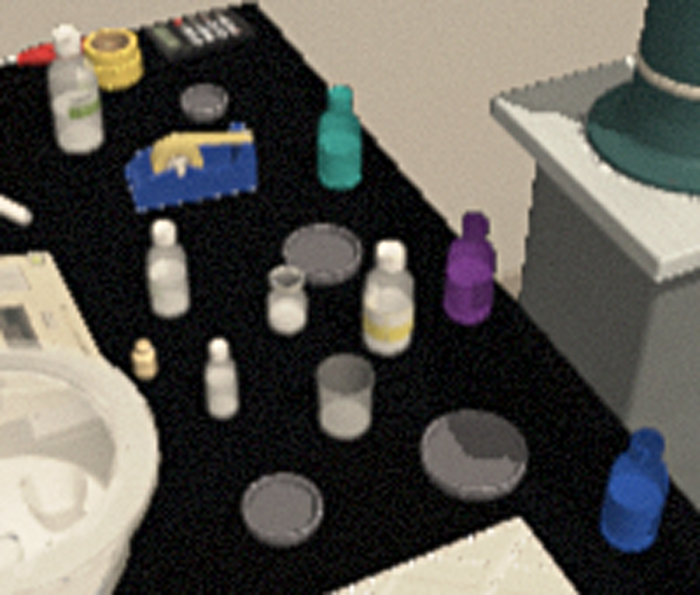

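Run:
```python
from h import *
a=get_calibration("scene");b=get_calibration("side")
D=dict(A=(79,118,474,454,.008),B=(218,53,282,510,.008),C=(294,251,322,254,.008),D=(610,440,204,102,.008),
b139=(748,188,67,31,.139),b109=(176,92,391,246,.109),b96=(423,85,164,226,.096),b76=(307,43,219,343,.076),
jar=(294,137,287,276,.056),beaker=(195,76,345,367,.057),turq=(333,265,341,93,.109),purp=(100,140,475,219,.109),amber=(395,92,143,344,.02),tape=(535,235,175,140,.06),tapeL=(440,275,135,158,.03))
for k,(u,v,U,V,z) in D.items():
    p=onz(a,u/3+225,v/3+140,z);q=onz(b,U/3.5+230,V/3.5+130,z)
    o,d=ray(a,u/3+225,v/3+140);o2,d2=ray(b,U/3.5+230,V/3.5+130)
    s=np.linalg.lstsq(np.c_[d,-d2],o2-o,rcond=None)[0];X=(o+d*s[0]+o2+d2*s[1])/2
    print(k,p[:2].round(3),q[:2].round(3),"tri",X.round(3),"r",np.hypot(*X[:2]).round(3))
def dia(c,s,u0,v0,x0,x1,y): 
    return np.linalg.norm(onz(c,x0/s+u0,y/s+v0,.012)-onz(c,x1/s+u0,y/s+v0,.012)).round(4)
for k,x0,x1,y in(("A",420,528,454),("B",241,323,510),("C",283,363,254),("D",180,229,102)):print(k,dia(b,3.5,230,130,x0,x1,y))
for k,x0,x1,y in(("A",32,126,118),("B",186,251,53),("C",248,341,251),("D",570,651,440)):print(k,dia(a,3,225,140,x0,x1,y))
```

```text
A [0.442 0.294] [0.443 0.301] tri [0.443 0.298 0.005] r 0.534
B [0.611 0.28 ] [0.611 0.286] tri [0.611 0.283 0.006] r 0.674
C [0.445 0.012] [0.446 0.017] tri [0.446 0.014 0.006] r 0.446
D [ 0.452 -0.28 ] [ 0.452 -0.274] tri [ 0.452 -0.279  0.006] r 0.531
b139 [ 0.598 -0.277] [ 0.595 -0.272] tri [ 0.596 -0.276  0.139] r 0.656
b109 [0.44  0.139] [0.439 0.14 ] tri [0.439 0.139 0.109] r 0.461
b96 [0.6   0.007] [0.601 0.014] tri [0.601 0.009 0.094] r 0.601
b76 [0.607 0.149] [0.607 0.154] tri [0.607 0.151 0.074] r 0.626
jar [0.512 0.075] [0.512 0.081] tri [0.512 0.078 0.054] r 0.518
beaker [0.518 0.207] [0.516 0.208] tri [0.517 0.207 0.057] r 0.557
turq [ 0.373 -0.097] [ 0.373 -0.09 ] tri [ 0.373 -0.095  0.107] r 0.385
purp [0.356 0.133] [0.355 0.139] tri [0.355 0.136 0.107] r 0.381
amber [0.664 0.088] [0.649 0.072] tri [0.652 0.08  0.029] r 0.657
tape [ 0.54  -0.152] [ 0.529 -0.152] tri [ 0.533 -0.152  0.063] r 0.554
tapeL [ 0.483 -0.108] [ 0.565 -0.18 ] tri [ 0.535 -0.124  0.035] r 0.549
A 0.0891
B 0.0651
C 0.0774
D 0.0545
A 0.0897
B 0.0667
C 0.0756
D 0.0544
```

Run:
```python
from h import *
a=get_calibration("scene");b=get_calibration("side")
def tri(p,q):
    o,d=ray(a,*p);o2,d2=ray(b,*q)
    s=np.linalg.lstsq(np.c_[d,-d2],o2-o,rcond=None)[0];return ((o+d*s[0]+o2+d2*s[1])/2).round(3)
print("wash cap",tri((512,130),(183,140)),"base front",onz(a,493,205,0).round(3))
print("mantle knob/rim right",tri((346,82),(226,262)),"base front",onz(a,345,139,0).round(3), "rim near", onz(a,340,103,.12).round(3))
print("balance front corner",onz(a,410,191,.0).round(3),"left corner",onz(a,361,168,0).round(3),"frame bottom front post",onz(a,430,160,.05).round(3),"post top",tri((433,90),(150,160)))
print("mat corner",onz(a,254,169,0).round(3))
```

```text
wash cap [ 0.816 -0.244  0.208] base front [ 0.802 -0.258  0.   ]
mantle knob/rim right [0.829 0.284 0.179] base front [0.805 0.257 0.   ] rim near [0.808 0.283 0.12 ]
balance front corner [ 0.708 -0.065  0.   ] left corner [0.706 0.106 0.   ] frame bottom front post [ 0.808 -0.058  0.05 ] post top [ 0.896 -0.021  0.255]
mat corner [0.487 0.341 0.   ]
```

step_arm:
  offset:
    - [0,0,0]
    - [0,0,0]
    - [0,0,0]
    - [0,0,0]
    - [0,0,0]
  delta_rot:
    - [0,0,-0.1]
    - [0,0,-0.2]
    - [0,0,-0.3]
    - [0,0,-0.4]
    - [0,0,-0.449]
  fingers: [1,1,1,1,1]

```text
clock: 0.65
tool_pos: [0.282, 0.5854, 0.2309]
tool_rot: [-180.0, -0.0, -179.8]
ft_force: [0.4, 0.9, 0.1]
opening: 1.002
gripper_force: 0.0
```

step_arm:
  offset:
    - [-0.008,-0.022,0]
    - [-0.02,-0.058,0]
    - [-0.034,-0.098,0]
    - [-0.048,-0.138,0]
    - [-0.062,-0.178,0]
    - [-0.076,-0.218,0]
    - [-0.09,-0.258,0]
    - [-0.104,-0.298,0]
    - [-0.118,-0.338,0]
    - [-0.132,-0.378,0]
    - [-0.146,-0.418,0]
    - [-0.154,-0.438,0]
    - [-0.157,-0.446,0]
    - [-0.157,-0.446,0]
    - [-0.157,-0.446,0]
  delta_rot:
    - [0,0,0]
    - [0,0,0]
    - [0,0,0]
    - [0,0,0]
    - [0,0,0]
    - [0,0,0]
    - [0,0,0]
    - [0,0,0]
    - [0,0,0]
    - [0,0,0]
    - [0,0,0]
    - [0,0,0]
    - [0,0,0]
    - [0,0,0]
    - [0,0,0]
  fingers: [1,1,1,1,1,1,1,1,1,1,1,1,1,1,1]

```text
clock: 2.15
tool_pos: [0.4387, 0.141, 0.2312]
tool_rot: [180.0, -0.0, -179.9]
ft_force: [-0.3, -0.2, -0.9]
opening: 1.003
gripper_force: 0.0
```

```bash
cat > look.py <<'E'
import sys
from h import *
n=sys.argv[1]; c=get_calibration("wrist");im=read_camera("wrist");s=robot.read_state()
for i,a in enumerate(sys.argv[2:]):
    X=[float(t) for t in a.split(",")]; u,v=proj(c,X); print(a,round(u),round(v)); cv2.drawMarker(im,(int(u),int(v)),(0,0,255),0,12,1)
cv2.imwrite(f"pics/{n}.png",im);print(s["tool_pos"].round(4),s["tool_rot"].round(2),s["qpos"].round(0))
E
python3 look.py w1 .439,.139,.109 .446,.014,.004 .512,.078,.056
```

```text
.439,.139,.109 320 193
.446,.014,.004 201 171
.512,.078,.056 257 250
[0.4386 0.1412 0.2312] [ 1.7998e+02 -2.0000e-02 -1.7984e+02] [-28.   8.   6. 118.  -1.  54.  69.]
```

View pics/w1.png

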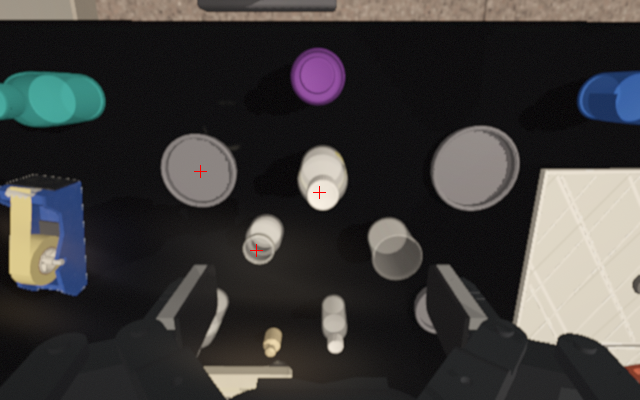

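The cap at (321,195) and tray C at (199,171) match the projections to about 1 mm. Descending on bottle_109.

step_arm:
  offset:
    - [0,-0.002,0.02]
    - [0,-0.002,0.05]
    - [0,-0.002,0.08]
    - [0,-0.002,0.11]
    - [0,-0.002,0.135]
    - [0,-0.002,0.155]
    - [0,-0.002,0.165]
    - [0,-0.002,0.165]
    - [0,-0.002,0.165]
    - [0,-0.002,0.165]
    - [0,-0.002,0.165]
    - [0,-0.002,0.165]
    - [0,-0.002,0.165]
    - [0,-0.002,0.165]
    - [0,-0.002,0.165]
    - [0,-0.002,0.165]
    - [0,-0.002,0.165]
    - [0,-0.002,0.165]
  delta_rot:
    - [0,0,0]
    - [0,0,0]
    - [0,0,0]
    - [0,0,0]
    - [0,0,0]
    - [0,0,0]
    - [0,0,0]
    - [0,0,0]
    - [0,0,0]
    - [0,0,0]
    - [0,0,0]
    - [0,0,0]
    - [0,0,0]
    - [0,0,0]
    - [0,0,0]
    - [0,0,0]
    - [0,0,0]
    - [0,0,0]
  fingers: [1,1,1,1,1,1,1,1,0.8,0.7,0.6,0.5,0.4,0.4,0.4,0.3,0.3,0.3]

```text
clock: 4.0
tool_pos: [0.44, 0.1385, 0.0673]
tool_rot: [179.9, 0.1, -180.0]
ft_force: [-1.1, 1.4, 6.7]
opening: 0.506
gripper_force: 59.5
```

step_arm:
  offset:
    - [0,0,-0.01]
    - [0,0,-0.025]
    - [0,0,-0.04]
    - [-0.001,-0.01,-0.04]
    - [-0.002,-0.03,-0.04]
    - [-0.003,-0.05,-0.04]
    - [-0.004,-0.07,-0.04]
    - [-0.005,-0.09,-0.04]
    - [-0.006,-0.11,-0.04]
    - [-0.006,-0.12,-0.04]
    - [-0.006,-0.124,-0.04]
    - [-0.006,-0.124,-0.04]
    - [-0.006,-0.124,-0.03]
    - [-0.006,-0.124,-0.02]
    - [-0.006,-0.124,-0.012]
    - [-0.006,-0.124,-0.008]
    - [-0.006,-0.124,-0.005]
    - [-0.006,-0.124,-0.005]
    - [-0.006,-0.124,-0.005]
  delta_rot:
    - [0,0,0]
    - [0,0,0]
    - [0,0,0]
    - [0,0,0]
    - [0,0,0]
    - [0,0,0]
    - [0,0,0]
    - [0,0,0]
    - [0,0,0]
    - [0,0,0]
    - [0,0,0]
    - [0,0,0]
    - [0,0,0]
    - [0,0,0]
    - [0,0,0]
    - [0,0,0]
    - [0,0,0]
    - [0,0,0]
    - [0,0,0]
  fingers: [0.3,0.3,0.3,0.3,0.3,0.3,0.3,0.3,0.3,0.3,0.3,0.3,0.3,0.3,0.3,0.3,0.3,0.3,0.3]

```text
clock: 5.9
tool_pos: [0.4451, 0.0139, 0.0714]
tool_rot: [180.0, -0.0, -180.0]
ft_force: [-1.0, 1.2, 2.5]
opening: 0.504
gripper_force: 60.5
```

step_arm:
  offset:
    - [0,0,0]
    - [0,0,0]
    - [0,0,0]
    - [0,0,0]
    - [0,0,0]
    - [0,0,0]
    - [0,0,-0.01]
    - [0,0,-0.03]
    - [0,0,-0.06]
    - [0,0,-0.1]
    - [0,0,-0.13]
    - [0,0,-0.15]
    - [0,0,-0.16]
    - [0,0,-0.16]
  delta_rot:
    - [0,0,0]
    - [0,0,0]
    - [0,0,0]
    - [0,0,0]
    - [0,0,0]
    - [0,0,0]
    - [0,0,0]
    - [0,0,0]
    - [0,0,0]
    - [0,0,0]
    - [0,0,0]
    - [0,0,0]
    - [0,0,0]
    - [0,0,0]
  fingers: [0.55,0.6,0.7,0.8,0.9,1,1,1,1,1,1,1,1,1]

```text
clock: 7.3
tool_pos: [0.4458, 0.0137, 0.2327]
tool_rot: [180.0, 0.2, -180.0]
ft_force: [-0.5, 1.1, -0.3]
opening: 1.001
gripper_force: 0.0
```

```bash
python3 look.py w2 .446,.014,.113 .446,.014,.004 .601,.009,.096 .607,.151,.076
```

```text
.446,.014,.113 323 193
.446,.014,.004 322 164
.601,.009,.096 317 348
.607,.151,.076 461 339
[0.445  0.0137 0.2314] [ 1.7999e+02  4.0000e-02 -1.7999e+02] [-15.   6.   9. 120.  -1.  54.  85.]
```

View pics/w2.png

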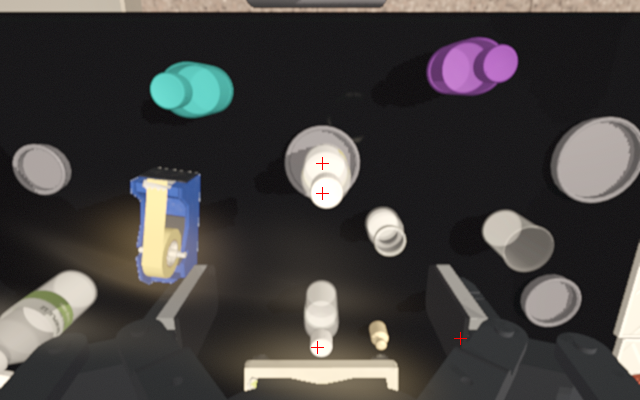

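bottle_109 is in tray C (cap at 326,192, base inside the rim). The bottle_96 cap is at (320,346), so its y is about 0.011. Going for it.

step_arm:
  offset:
    - [-0.02,0,0]
    - [-0.055,-0.001,0]
    - [-0.095,-0.002,0]
    - [-0.13,-0.003,0]
    - [-0.15,-0.003,0]
    - [-0.155,-0.003,0.01]
    - [-0.155,-0.003,0.04]
    - [-0.155,-0.003,0.075]
    - [-0.155,-0.003,0.11]
    - [-0.155,-0.003,0.14]
    - [-0.155,-0.003,0.165]
    - [-0.155,-0.003,0.178]
    - [-0.155,-0.003,0.178]
    - [-0.155,-0.003,0.178]
    - [-0.155,-0.003,0.178]
    - [-0.155,-0.003,0.178]
    - [-0.155,-0.003,0.178]
    - [-0.155,-0.003,0.178]
    - [-0.155,-0.003,0.178]
    - [-0.155,-0.003,0.178]
  delta_rot:
    - [0,0,0]
    - [0,0,0]
    - [0,0,0]
    - [0,0,0]
    - [0,0,0]
    - [0,0,0]
    - [0,0,0]
    - [0,0,0]
    - [0,0,0]
    - [0,0,0]
    - [0,0,0]
    - [0,0,0]
    - [0,0,0]
    - [0,0,0]
    - [0,0,0]
    - [0,0,0]
    - [0,0,0]
    - [0,0,0]
    - [0,0,0]
    - [0,0,0]
  fingers: [1,1,1,1,1,1,1,1,1,1,1,1,1,0.8,0.7,0.6,0.5,0.4,0.3,0.2]

```text
clock: 9.35
tool_pos: [0.6008, 0.0109, 0.0542]
tool_rot: [180.0, 0.1, -180.0]
ft_force: [-1.1, 0.3, 5.6]
opening: 0.406
gripper_force: 59.0
```

step_arm:
  offset:
    - [0,0,0]
    - [0,0,0]
    - [0,0,0]
  delta_rot:
    - [0,0,0]
    - [0,0,0]
    - [0,0,0]
  fingers: [0.2,0.2,0.2]

```text
clock: 9.65
tool_pos: [0.6008, 0.0109, 0.0542]
tool_rot: [180.0, 0.1, -180.0]
ft_force: [-0.7, 0.4, 5.8]
opening: 0.409
gripper_force: 59.0
```

step_arm:
  offset:
    - [0,0,-0.01]
    - [0,0,-0.03]
    - [0,0,-0.06]
    - [0,0,-0.09]
    - [-0.001,0.01,-0.11]
    - [-0.002,0.03,-0.12]
    - [-0.003,0.055,-0.12]
    - [-0.004,0.08,-0.12]
    - [-0.005,0.105,-0.12]
    - [-0.006,0.13,-0.12]
    - [-0.007,0.155,-0.12]
    - [-0.008,0.18,-0.12]
    - [-0.008,0.205,-0.12]
    - [-0.009,0.23,-0.12]
    - [-0.01,0.25,-0.12]
    - [-0.01,0.265,-0.12]
    - [-0.01,0.272,-0.12]
    - [-0.01,0.272,-0.12]
  delta_rot:
    - [0,0,0]
    - [0,0,0]
    - [0,0,0]
    - [0,0,0]
    - [0,0,0]
    - [0,0,0]
    - [0,0,0]
    - [0,0,0]
    - [0,0,0]
    - [0,0,0]
    - [0,0,0]
    - [0,0,0]
    - [0,0,0]
    - [0,0,0]
    - [0,0,0]
    - [0,0,0]
    - [0,0,0]
    - [0,0,0]
  fingers: [0.2,0.2,0.2,0.2,0.2,0.2,0.2,0.2,0.2,0.2,0.2,0.2,0.2,0.2,0.2,0.2,0.2,0.2]

```text
clock: 11.45
tool_pos: [0.6098, 0.2833, 0.1731]
tool_rot: [-180.0, -0.0, -179.9]
ft_force: [0.1, -0.5, -2.1]
opening: 0.406
gripper_force: 59.6
```

```bash
python3 look.py w3 .611,.283,.004 .443,.298,.004 .517,.207,.057
```

```text
.611,.283,.004 322 179
.443,.298,.004 342 -39
.517,.207,.057 209 62
[0.6101 0.282  0.1732] [-1.7995e+02 -1.0000e-02  1.7999e+02] [-33.  32.   7.  92.  -5.  57.  66.]
```

View pics/w3.png

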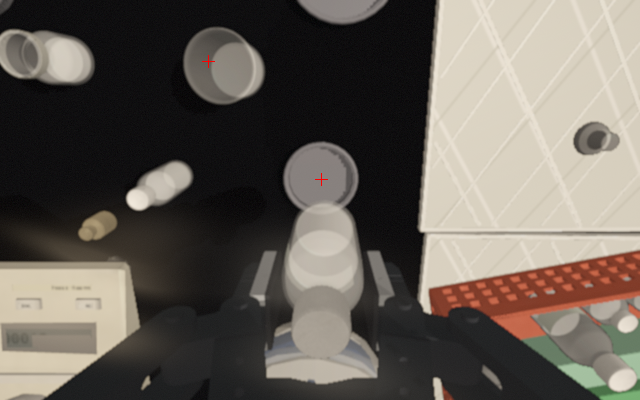

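Tray B's centre is at (321,178), right at the marker, and the bottle hangs upright. Lowering it, releasing and rising.

step_arm:
  offset:
    - [0,0,0.015]
    - [0,0,0.04]
    - [0,0,0.065]
    - [0,0,0.085]
    - [0,0,0.1]
    - [0,0,0.108]
    - [0,0,0.112]
    - [0,0,0.115]
    - [0,0,0.115]
    - [0,0,0.115]
    - [0,0,0.115]
  delta_rot:
    - [0,0,0]
    - [0,0,0]
    - [0,0,0]
    - [0,0,0]
    - [0,0,0]
    - [0,0,0]
    - [0,0,0]
    - [0,0,0]
    - [0,0,0]
    - [0,0,0]
    - [0,0,0]
  fingers: [0.2,0.2,0.2,0.2,0.2,0.2,0.2,0.2,0.2,0.2,0.2]

```text
clock: 12.6
tool_pos: [0.6105, 0.2829, 0.0591]
tool_rot: [180.0, 0.1, -180.0]
ft_force: [0.7, -0.5, -1.0]
opening: 0.408
gripper_force: 59.7
```

step_arm:
  offset:
    - [0,0,0]
    - [0,0,0]
    - [0,0,0]
    - [0,0,0]
    - [0,0,0]
    - [0,0,0]
    - [0,0,0]
    - [0,0,-0.01]
    - [0,0,-0.03]
    - [0,0,-0.06]
    - [0,0,-0.09]
    - [0,0,-0.11]
    - [0,0,-0.12]
    - [0,-0.02,-0.12]
    - [0,-0.06,-0.12]
    - [0.002,-0.1,-0.12]
    - [0.003,-0.125,-0.12]
    - [0.003,-0.132,-0.12]
    - [0.003,-0.132,-0.12]
  delta_rot:
    - [0,0,0]
    - [0,0,0]
    - [0,0,0]
    - [0,0,0]
    - [0,0,0]
    - [0,0,0]
    - [0,0,0]
    - [0,0,0]
    - [0,0,0]
    - [0,0,0]
    - [0,0,0]
    - [0,0,0]
    - [0,0,0]
    - [0,0,0]
    - [0,0,0]
    - [0,0,0]
    - [0,0,0]
    - [0,0,0]
    - [0,0,0]
  fingers: [0.45,0.5,0.6,0.7,0.8,0.9,1,1,1,1,1,1,1,1,1,1,1,1,1]

```text
clock: 14.5
tool_pos: [0.6067, 0.1482, 0.1774]
tool_rot: [-179.9, -0.1, 179.8]
ft_force: [-0.1, -0.0, 0.1]
opening: 1.001
gripper_force: 0.0
```

```bash
python3 look.py w4 .611,.283,.100 .607,.151,.076
```

```text
.611,.283,.100 531 218
.607,.151,.076 327 201
[0.6067 0.1504 0.1776] [ 1.7999e+02 -7.0000e-02  1.7997e+02] [-23.  28.   9.  99.  -5.  54.  77.]
```

View pics/w4.png

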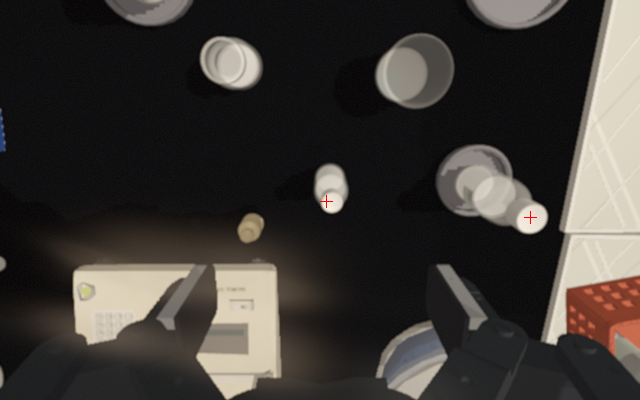

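bottle_96 stands in tray B. The bottle_76 cap is at (331,203), about 2 mm further in y. Descending.

step_arm:
  offset:
    - [0,0.003,0.015]
    - [0,0.003,0.04]
    - [0,0.003,0.07]
    - [0,0.003,0.1]
    - [0,0.003,0.125]
    - [0,0.003,0.14]
    - [0,0.003,0.146]
    - [0,0.003,0.146]
    - [0,0.003,0.146]
    - [0,0.003,0.146]
    - [0,0.003,0.146]
    - [0,0.003,0.146]
    - [0,0.003,0.146]
    - [0,0.003,0.146]
    - [0,0.003,0.146]
    - [0,0.003,0.146]
    - [0,0.003,0.146]
    - [0,0.003,0.146]
    - [0,0.003,0.146]
    - [0,0.003,0.146]
  delta_rot:
    - [0,0,0]
    - [0,0,0]
    - [0,0,0]
    - [0,0,0]
    - [0,0,0]
    - [0,0,0]
    - [0,0,0]
    - [0,0,0]
    - [0,0,0]
    - [0,0,0]
    - [0,0,0]
    - [0,0,0]
    - [0,0,0]
    - [0,0,0]
    - [0,0,0]
    - [0,0,0]
    - [0,0,0]
    - [0,0,0]
    - [0,0,0]
    - [0,0,0]
  fingers: [1,1,1,1,1,1,1,1,0.9,0.8,0.7,0.6,0.5,0.4,0.3,0.2,0.1,0.1,0.1,0.1]

```text
clock: 16.55
tool_pos: [0.6073, 0.1537, 0.0325]
tool_rot: [180.0, 0.0, -180.0]
ft_force: [0.3, -0.0, 2.8]
opening: 0.304
gripper_force: 58.8
```

step_arm:
  offset:
    - [0,0,-0.01]
    - [0,0,-0.035]
    - [0,0,-0.07]
    - [0,0,-0.105]
    - [0,0,-0.135]
    - [0,0,-0.15]
    - [0.003,-0.01,-0.15]
    - [0.01,-0.03,-0.15]
    - [0.02,-0.055,-0.15]
    - [0.03,-0.085,-0.15]
    - [0.041,-0.115,-0.15]
    - [0.052,-0.145,-0.15]
    - [0.063,-0.175,-0.15]
    - [0.074,-0.205,-0.15]
    - [0.084,-0.235,-0.15]
    - [0.095,-0.265,-0.15]
    - [0.106,-0.295,-0.15]
    - [0.116,-0.325,-0.15]
    - [0.127,-0.355,-0.15]
    - [0.138,-0.385,-0.15]
  delta_rot:
    - [0,0,0]
    - [0,0,0]
    - [0,0,0]
    - [0,0,0]
    - [0,0,0]
    - [0,0,0]
    - [0,0,0]
    - [0,0,0]
    - [0,0,0]
    - [0,0,0]
    - [0,0,0]
    - [0,0,0]
    - [0,0,0]
    - [0,0,0]
    - [0,0,0]
    - [0,0,0]
    - [0,0,0]
    - [0,0,0]
    - [0,0,0]
    - [0,0,0]
  fingers: [0.1,0.1,0.1,0.1,0.1,0.1,0.1,0.1,0.1,0.1,0.1,0.1,0.1,0.1,0.1,0.1,0.1,0.1,0.1,0.1]

```text
clock: 18.55
tool_pos: [0.4655, -0.2333, 0.1802]
tool_rot: [179.9, -0.3, 179.9]
ft_force: [0.5, 0.6, -1.1]
opening: 0.301
gripper_force: 58.9
```

step_arm:
  offset:
    - [0.008,-0.023,0]
    - [0.014,-0.04,0]
    - [0.017,-0.048,0]
    - [0.017,-0.048,0]
    - [0.017,-0.048,0]
  delta_rot:
    - [0,0,0]
    - [0,0,0]
    - [0,0,0]
    - [0,0,0]
    - [0,0,0]
  fingers: [0.1,0.1,0.1,0.1,0.1]

```text
clock: 19.05
tool_pos: [0.4515, -0.2786, 0.1815]
tool_rot: [179.9, -0.1, -180.0]
ft_force: [-0.1, -0.9, -0.2]
opening: 0.302
gripper_force: 58.9
```

```bash
python3 look.py w5 .452,-.279,.004 .596,-.276,.139
```

```text
.452,-.279,.004 322 176
.596,-.276,.139 326 433
[ 0.452  -0.2783  0.1817] [ 1.7994e+02 -5.0000e-02 -1.7993e+02] [ 14.  19.  18. 112.  -7.  50. 125.]
```

View pics/w5.png

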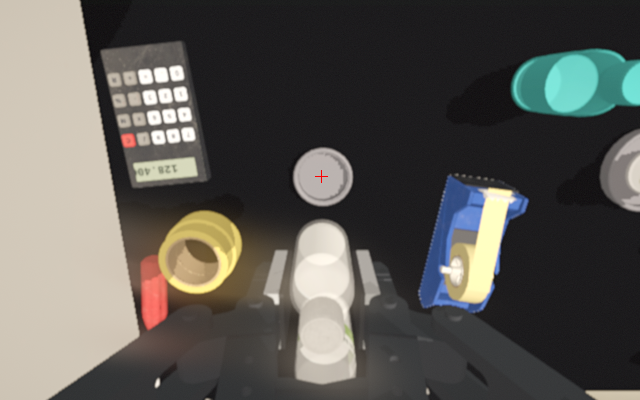

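Tray D's centre (322,177) matches the marker. Lowering bottle_76, releasing, then rising above bottle_139.

step_arm:
  offset:
    - [0,0,0.015]
    - [0,0,0.04]
    - [0,0,0.07]
    - [0,0,0.1]
    - [0,0,0.12]
    - [0,0,0.133]
    - [0,0,0.139]
    - [0,0,0.143]
    - [0,0,0.145]
    - [0,0,0.145]
    - [0,0,0.145]
  delta_rot:
    - [0,0,0]
    - [0,0,0]
    - [0,0,0]
    - [0,0,0]
    - [0,0,0]
    - [0,0,0]
    - [0,0,0]
    - [0,0,0]
    - [0,0,0]
    - [0,0,0]
    - [0,0,0]
  fingers: [0.1,0.1,0.1,0.1,0.1,0.1,0.1,0.1,0.1,0.1,0.1]

```text
clock: 20.2
tool_pos: [0.4527, -0.2796, 0.038]
tool_rot: [-180.0, 0.1, -180.0]
ft_force: [-0.9, -0.4, -0.7]
opening: 0.298
gripper_force: 58.9
```

step_arm:
  offset:
    - [0,0,0]
    - [0,0,0]
    - [0,0,0]
    - [0,0,0]
    - [0,0,0]
    - [0,0,0]
    - [0,0,-0.01]
    - [0,0,-0.03]
    - [0,0,-0.07]
    - [0,0,-0.115]
    - [0,0,-0.16]
    - [0,0,-0.19]
    - [0,0,-0.205]
    - [-0.02,0,-0.205]
    - [-0.055,0.001,-0.205]
    - [-0.095,0.002,-0.205]
    - [-0.13,0.003,-0.205]
    - [-0.144,0.003,-0.205]
    - [-0.144,0.003,-0.205]
    - [-0.144,0.003,-0.205]
  delta_rot:
    - [0,0,0]
    - [0,0,0]
    - [0,0,0]
    - [0,0,0]
    - [0,0,0]
    - [0,0,0]
    - [0,0,0]
    - [0,0,0]
    - [0,0,0]
    - [0,0,0]
    - [0,0,0]
    - [0,0,0]
    - [0,0,0]
    - [0,0,0]
    - [0,0,0]
    - [0,0,0]
    - [0,0,0]
    - [0,0,0]
    - [0,0,0]
    - [0,0,0]
  fingers: [0.35,0.4,0.5,0.6,0.65,0.65,0.65,0.65,0.8,1,1,1,1,1,1,1,1,1,1,1]

```text
clock: 22.2
tool_pos: [0.5954, -0.2765, 0.2424]
tool_rot: [-180.0, -0.1, 180.0]
ft_force: [-0.1, -0.2, 0.7]
opening: 1.001
gripper_force: 0.0
```

```bash
python3 look.py w6 .452,-.279,.080 .596,-.276,.139
```

```text
.452,-.279,.080 319 -5
.596,-.276,.139 323 201
[ 0.595  -0.2769  0.2426] [-1.7999e+02 -4.0000e-02  1.7994e+02] [ 10.  27.  17.  91.  -9.  63. 119.]
```

View pics/w6.png

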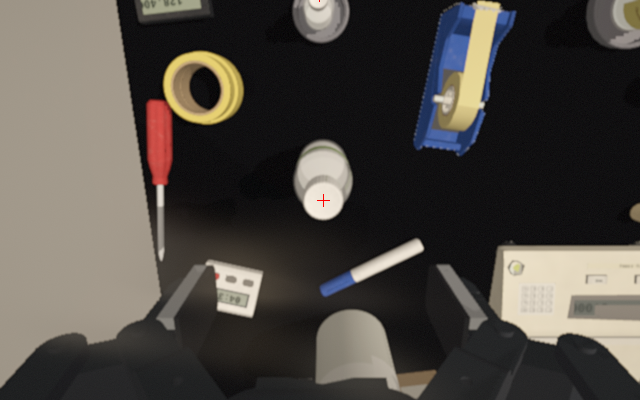

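bottle_76 stands in tray D, and the bottle_139 cap (323,201) is exactly at its marker. Descending.

step_arm:
  offset:
    - [-0.001,0.001,0.015]
    - [-0.001,0.001,0.04]
    - [-0.001,0.001,0.07]
    - [-0.001,0.001,0.1]
    - [-0.001,0.001,0.125]
    - [-0.001,0.001,0.14]
    - [-0.001,0.001,0.145]
    - [-0.001,0.001,0.145]
    - [-0.001,0.001,0.145]
    - [-0.001,0.001,0.145]
    - [-0.001,0.001,0.145]
    - [-0.001,0.001,0.145]
    - [-0.001,0.001,0.145]
    - [-0.001,0.001,0.145]
    - [-0.001,0.001,0.145]
    - [-0.001,0.001,0.145]
    - [-0.001,0.001,0.145]
  delta_rot:
    - [0,0,0]
    - [0,0,0]
    - [0,0,0]
    - [0,0,0]
    - [0,0,0]
    - [0,0,0]
    - [0,0,0]
    - [0,0,0]
    - [0,0,0]
    - [0,0,0]
    - [0,0,0]
    - [0,0,0]
    - [0,0,0]
    - [0,0,0]
    - [0,0,0]
    - [0,0,0]
    - [0,0,0]
  fingers: [1,1,1,1,1,1,1,1,0.9,0.8,0.7,0.6,0.5,0.4,0.4,0.4,0.4]

```text
clock: 23.95
tool_pos: [0.5979, -0.2757, 0.0983]
tool_rot: [-180.0, 0.1, -180.0]
ft_force: [0.6, -0.1, 6.2]
opening: 0.583
gripper_force: 62.4
```

step_arm:
  offset:
    - [0,0,-0.01]
    - [0,0,-0.035]
    - [0,0,-0.07]
    - [0,0,-0.105]
    - [0,0,-0.135]
    - [0,0,-0.15]
    - [0.002,0.01,-0.15]
    - [0.007,0.028,-0.15]
    - [0.014,0.053,-0.15]
    - [0.021,0.08,-0.15]
    - [0.028,0.107,-0.15]
    - [0.036,0.134,-0.15]
    - [0.043,0.161,-0.15]
    - [0.05,0.188,-0.15]
    - [0.057,0.215,-0.15]
    - [0.065,0.242,-0.15]
    - [0.072,0.269,-0.15]
    - [0.079,0.296,-0.15]
    - [0.086,0.323,-0.15]
    - [0.093,0.35,-0.15]
  delta_rot:
    - [0,0,0]
    - [0,0,0]
    - [0,0,0]
    - [0,0,0]
    - [0,0,0]
    - [0,0,0]
    - [0,0,0]
    - [0,0,0]
    - [0,0,0]
    - [0,0,0]
    - [0,0,0]
    - [0,0,0]
    - [0,0,0]
    - [0,0,0]
    - [0,0,0]
    - [0,0,0]
    - [0,0,0]
    - [0,0,0]
    - [0,0,0]
    - [0,0,0]
  fingers: [0.4,0.4,0.4,0.4,0.4,0.4,0.4,0.4,0.4,0.4,0.4,0.4,0.4,0.4,0.4,0.4,0.4,0.4,0.4,0.4]

```text
clock: 25.95
tool_pos: [0.5018, 0.0762, 0.2452]
tool_rot: [-180.0, -0.2, -179.9]
ft_force: [0.2, -0.7, -1.9]
opening: 0.582
gripper_force: 62.3
```

step_arm:
  offset:
    - [0.007,0.027,0]
    - [0.014,0.054,0]
    - [0.021,0.081,0]
    - [0.029,0.108,0]
    - [0.036,0.135,0]
    - [0.043,0.162,0]
    - [0.05,0.188,0]
    - [0.056,0.208,0]
    - [0.059,0.22,0]
    - [0.06,0.224,0]
    - [0.06,0.224,0]
    - [0.06,0.224,0]
    - [0.06,0.224,0]
  delta_rot:
    - [0,0,0]
    - [0,0,0]
    - [0,0,0]
    - [0,0,0]
    - [0,0,0]
    - [0,0,0]
    - [0,0,0]
    - [0,0,0]
    - [0,0,0]
    - [0,0,0]
    - [0,0,0]
    - [0,0,0]
    - [0,0,0]
  fingers: [0.4,0.4,0.4,0.4,0.4,0.4,0.4,0.4,0.4,0.4,0.4,0.4,0.4]

```text
clock: 27.25
tool_pos: [0.4445, 0.2974, 0.2472]
tool_rot: [-180.0, 0.0, 179.9]
ft_force: [0.9, -0.9, -0.9]
opening: 0.581
gripper_force: 62.3
```

```bash
python3 look.py w7 .443,.298,.004 .517,.207,.057
```

```text
.443,.298,.004 323 160
.517,.207,.057 232 243
[0.4445 0.2976 0.2473] [-1.7998e+02  1.0000e-02  1.7990e+02] [-38.  15.   1. 107.  -0.  58.  53.]
```

View pics/w7.png

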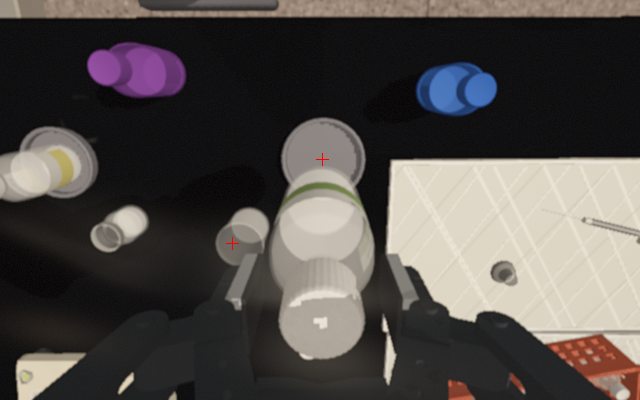

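The centre of tray A (323,160) matches the marker. Lowering bottle_139 and releasing.

step_arm:
  offset:
    - [0.001,0,0.015]
    - [0.001,0,0.04]
    - [0.001,0,0.07]
    - [0.001,0,0.1]
    - [0.001,0,0.12]
    - [0.001,0,0.133]
    - [0.001,0,0.139]
    - [0.001,0,0.143]
    - [0.001,0,0.145]
    - [0.001,0,0.145]
    - [0.001,0,0.145]
  delta_rot:
    - [0,0,0]
    - [0,0,0]
    - [0,0,0]
    - [0,0,0]
    - [0,0,0]
    - [0,0,0]
    - [0,0,0]
    - [0,0,0]
    - [0,0,0]
    - [0,0,0]
    - [0,0,0]
  fingers: [0.4,0.4,0.4,0.4,0.4,0.4,0.4,0.4,0.4,0.4,0.4]

```text
clock: 28.4
tool_pos: [0.4435, 0.299, 0.103]
tool_rot: [180.0, 0.1, -180.0]
ft_force: [0.5, 0.1, -0.3]
opening: 0.58
gripper_force: 62.3
```

step_arm:
  offset:
    - [0,0,0]
    - [0,0,0]
    - [0,0,0]
    - [0,0,0]
    - [0,0,0]
    - [0,0,0]
    - [0,0,-0.01]
    - [0,0,-0.03]
    - [0,0,-0.07]
    - [0,0,-0.11]
    - [0,0,-0.15]
    - [0,0,-0.18]
    - [0,0,-0.19]
    - [0,0.03,-0.19]
    - [0,0.07,-0.19]
    - [0,0.11,-0.19]
    - [0,0.15,-0.19]
    - [0,0.15,-0.19]
    - [0,0.15,-0.19]
  delta_rot:
    - [0,0,0]
    - [0,0,0]
    - [0,0,0]
    - [0,0,0]
    - [0,0,0]
    - [0,0,0]
    - [0,0,0]
    - [0,0,0]
    - [0,0,0]
    - [0,0,0]
    - [0,0,0]
    - [0,0,0]
    - [0,0,0]
    - [0,0,0]
    - [0,0,0]
    - [0,0,0]
    - [0,0,0]
    - [0,0,0]
    - [0,0,0]
  fingers: [0.6,0.65,0.7,0.8,0.9,1,1,1,1,1,1,1,1,1,1,1,1,1,1]

```text
clock: 30.3
tool_pos: [0.4422, 0.4489, 0.2908]
tool_rot: [-179.9, -0.1, -179.9]
ft_force: [-0.3, -0.4, -0.5]
opening: 0.996
gripper_force: 0.0
```

Run:
```python
from h import *
im=read_camera("side");c=get_calibration("side")
for X in((.443,.298,.143),(.446,.014,.113),(.611,.283,.100),(.452,-.279,.080)):
    u,v=proj(c,X);im[int(round(v)),int(round(u))]=(0,0,255)
cv2.imwrite("pics/fin.png",cv2.resize(im[130:300,230:430],None,fx=3.5,fy=3.5,interpolation=cv2.INTER_NEAREST))
```

```text
(no output)
```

View pics/fin.png

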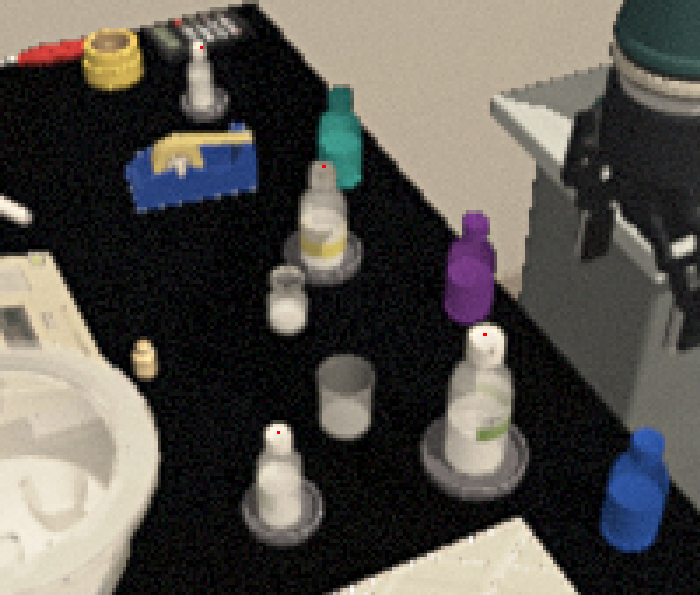

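All four bottles stand upright inside their trays with their cap tops at the expected pixels: (485,334), (323,166), (278,432) and (200,47). The beaker and jar are unmoved. Handing in.

```bash
python3 -c "
from bench import workorder;print(workorder.close_job())"
```

```text
the job is handed in; nothing more can be done
None
```

The job is handed in at about 30 s on the robot clock: in the last side view each bottle stands upright in the tray of its size rank, and the beaker and jar are where they started; the hand-in returned no score.

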